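# Slot the refilled pot back into the counter row

## Task

Put the open pot of loose cheese balls back into the gap in the row of pots in the steel tray, without spilling it. The other pots have slid together and the gap is a little narrow: ease the pot gently down between its two neighbours so that it nudges them apart, until it stands flat on the tray's floor in line with the others. All four pots must be left standing upright in the tray, and the cheeses round about left alone.

Things in the scene. Friction and masses are not known exactly. Their poses are not given: they have to be found in the camera images.
- ball_pot: the pot to move, alone on the deck left of the tray: white, rectangular, open-topped, 78 mm tall; 66 mm along its x (upright front and back), along its y flared from 62 mm at the foot to 84 mm at the rim; wall 3.5 mm, about 0.2 kg. Holds five loose cheese balls, tops 55 mm above its underside. Origin: centre of underside; z up; a half turn about z leaves it the same
- tray: steel tray fixed on the deck, inside 76 (x) x 330 mm (y), floor 3 mm above its origin (centre of underside), wall 18 mm high; y runs along the row, to the robot's left, x away from the robot. Two filled pots stand at its -y end, one at its +y end; the gap between them, about y = +41 mm, is 70 to 78 mm between rims. Pots slide in it when pushed (friction 0.3 to 0.5); four fit with 12 mm of play
- green_olive_pot: a pot in the tray, same shape and axes as the pot to move (origin at the centre of its underside, its y along the row), filled with green olives fixed to it, 0.35 to 0.6 kg; which of the row's three taken places it has varies
- dark_olive_pot: a pot in the tray, same shape and axes as the pot to move (origin at the centre of its underside, its y along the row), filled with dark olives fixed to it, 0.35 to 0.6 kg; which of the row's three taken places it has varies
- cube_pot: a pot in the tray, same shape and axes as the pot to move (origin at the centre of its underside, its y along the row), filled with pale cheese cubes fixed to it, 0.35 to 0.6 kg; which of the row's three taken places it has varies
- ball_0: one of the five loose cheese balls in the pot to move, 28 mm across, 13 g; origin at its centre
- ball_1: one of the five loose cheese balls in the pot to move, 28 mm across, 13 g; origin at its centre
- ball_2: one of the five loose cheese balls in the pot to move, 28 mm across, 13 g; origin at its centre
- ball_3: one of the five loose cheese balls in the pot to move, 28 mm across, 13 g; origin at its centre
- ball_4: one of the five loose cheese balls in the pot to move, 28 mm across, 13 g; origin at its centre
- cut_round: bystander: round cheese with a wedge cut out, 126 x 130 x 54 mm, loose; origin at the centre of its underside
- small_round: bystander: small round cheese, 101 x 97 x 46 mm, loose; origin at the centre of its underside
- white_wedge: bystander: pale wedge of cheese, 72 x 107 x 40 mm, loose; origin at the centre of its underside

How it is judged (in metres and radians):
At the end, for the whole second after the job is handed in: Ball pot in the vacant place: within 4 mm of the tray's floor, 12 mm of its middle line, y 25 to 60 mm in its frame, squared within 0.15 rad. All four pots on the floor, upright within 0.06 rad, at rest, within 12 mm of the middle line. All five balls within 85 mm of the pot's origin (z of each of ball_pot, green_olive_pot, dark_olive_pot, cube_pot in the frame of tray below 0.007 m and angle between each of ball_pot, green_olive_pot, dark_olive_pot, cube_pot's own z axis and vertical below 0.06 rad and linear speed of each of ball_pot, green_olive_pot, dark_olive_pot, cube_pot below 0.02 m/s and x of ball_pot in the frame of tray between -0.012 and 0.012 m and y of ball_pot in the frame of tray between 0.025 and 0.06 m and angle between the x axis of ball_pot and the x axis of tray, either way round below 0.15 rad and x of green_olive_pot in the frame of tray between -0.012 and 0.012 m and x of dark_olive_pot in the frame of tray between -0.012 and 0.012 m and x of cube_pot in the frame of tray between -0.012 and 0.012 m and distance between each of ball_0, ball_1, ball_2, ball_3, ball_4 and ball_pot below 0.085 m); the robot touches nothing.
It fails at once if a cheese ball left the pot (distance between any of ball_0, ball_1, ball_2, ball_3, ball_4 and ball_pot above 0.11 m).
It fails at once if a pot of the row was toppled (tilted beyond 0.5 rad) (angle between any of green_olive_pot, dark_olive_pot, cube_pot's own z axis and vertical above 0.5 rad).
It fails at once if the pot was dropped or driven into the gap (it came down between its neighbours faster than 0.4 m/s) (z of ball_pot in the frame of tray below 0.08 m and linear speed of ball_pot above 0.4 m/s and x of ball_pot in the frame of tray between -0.035 and 0.035 m and y of ball_pot in the frame of tray between 0 and 0.085 m).
It fails at once if a cheese standing by was moved by more than 20 mm (distance of any of cut_round, small_round, white_wedge from where it was at the start of the episode above 0.02 m).
It also fails if it takes over 42 s, if anything falls off the work surface, if the arm or the gripper's body presses on something with over 40 N, if the wrist force passes 120 N, or if a joint passes its speed limit or range.

## Robot

A 6-joint arm with a two-finger parallel gripper is mounted at the origin on a cart in front of the work surface, level with it; the furniture and walls round the work are solid. World frame = base frame: x ahead of the robot, y to its left, z up, the work surface at z = 0. Lengths are in mm, angles in degrees, forces in N, time in s.
With the tool pointing down it reaches from about 325 to 925 mm from the base axis. Payload 3.1 kg.
Tool frame: the origin (TCP) lies at the very end of the fingers, on their centre line; the grasp point (between the pads) lies grasp_offset behind it (grasp_offset is the distance from the TCP to the grasp point, in mm); z points along the fingers, x is the direction in which the jaws open and shut, and the axes are right-handed (so a half turn about z gives the same grasp; the last joint's range is limited). The gripper opens to 85 mm and grips with 20 to 120 N. Pads are 22 mm wide; open, the fingers measure 114 mm over their backs; the gripper's body (76 mm by 85 mm) begins 54 mm behind the grasp point. The pads swing forward as they close: fully open they stand 13 mm farther back than shut.
Start: joints at [69.947, 12.427, 92.441, -0, 75.132, -6.429], TCP at [147.208, 607.428, 231.3] pointing down, gripper open.
Joint ranges: [-157.48, 157.48], [-44.54, 120.13], [17.64, 146.25], [-64.5, 244.5], [7.68, 150.69], [-147.95, 147.95]. Speed limits (degrees/s): [159.86, 159.86, 180, 180, 180, 180].

## Interface

Orientations are given as [roll, pitch, yaw] about the fixed x, y, z axes, in that order (R = Rz(yaw) Ry(pitch) Rx(roll)).
In Python, from station import * gives the robot as it stands. Calls block until the motion is done:
- goto(position, orientation): joint-space move of the TCP to a pose.
- move_l(position, attitude=None, speed=150): straight line of the TCP; attitude=None keeps the orientation; speed is the mean speed in mm/s.
- move_j(angles): joint-space move.
- grip(opening, squeeze=None): finger opening in mm; squeeze is the grip in N (None keeps the last); returns when the fingers have stopped.
- wait(seconds).
- solve_ik(position, orientation): joint angles nearest the present ones, or None.
- get_obs(): the state.
- get_image(name): name is "scene" or "top" or "wrist"; returns the picture (480x640x3 uint8, red, green, blue); there is no depth.
- get_calibration(name): a dict with "fx", "fy", "cx", "cy" (pixels), "R" (3x3) and "t" (3): a world point X has camera coordinates R X + t; the wrist camera has in their place "mount" (4x4, takes a point from camera to tool coordinates, whose origin is the TCP and whose axes are the tool frame's). Camera axes: x right, y down, z forward; pixel columns grow to the right and rows downward; lengths in mm; the calibration is good to about 2 mm. A picture is of the moment at which its call begins: read the wrist's pose just before it. get_calibration takes no time and is no camera call.
A pose or a line that the arm cannot do raises Unreachable and nothing moves.
- sign_off(): hands the job in, once; it reports no verdict.
Trained networks look in the newest picture that a camera, given by its name, has taken for a name from the list of things; names that differ only in an ending like _2 or _b are one class to them, and where a whole thing is asked for, a point or a joint stands for the part that bears it (a point fixed in the world has none). Each returns a list of dicts, best first, with "score" (0 to 1); they miss things now and then, are a little off and sometimes report something else, mostly with a low value. They report only what shows in the picture. A call takes as long as a camera call.
- spot_in(name, camera): "extent" ([centre column, centre row, width, height] in pixels, round what is visible of it).
- regions_of(name, camera): "region" (480x640 bool, what is visible of it) and "extent" ([centre column, centre row, width, height] in pixels, round what is visible of it).
The state is a dict: "t": time; "joint_pos": joint angles; "qvel": joint speeds; "effort": joint torques, N m; "tcp_pos": TCP position; "ee_rot": TCP orientation; "wrist_force": force on the tool from outside, world axes, zero at the start; "moment": the same for the moment, N m; "grip_width": finger opening in mm.
Only numpy, scipy, OpenCV 4.12 (cv2) and the standard library are available. Lean on these libraries where they do the work, as an engineer would, in place of code of your own. Each camera call takes 0.05 s, during which the arm holds its last target.

## Working session

There is one attempt and no reset: what is moved stays moved. The work goes in short steps, each a Python script; the robot and the scene stay as the last script left them, time stands still between calls to the robot, and variables do not carry over. Pictures are saved under pics/ and viewed, and the job is handed in when it is done.

```bash
ls; mkdir -p pics; python3 - <<'E'
from station import *
import cv2,json
o=get_obs();print(o)
for n in ["scene","top","wrist"]:
    im=get_image(n);cv2.imwrite(f"pics/{n}0.png",im[:,:,::-1])
    c=get_calibration(n);print(n,{k:(v.tolist() if hasattr(v,'tolist') else v) for k,v in c.items()})
for cam in["top","scene"]:
  for n in ["ball_pot","tray","green_olive_pot","dark_olive_pot","cube_pot"]:
    print(cam,n,[(round(r["score"],2),[int(x) for x in r["extent"]]) for r in spot_in(n,cam)])
E
```

```text
pics
{'t': 0.0, 'joint_pos': array([ 6.99470602e+01,  1.24782348e+01,  9.25290745e+01, -1.14382678e-03,
        7.51309981e+01, -6.42803041e+00]), 'qvel': array([ 0.01715006,  0.02234658,  0.03575322,  0.05915096, -0.0289971 ,
        0.04532997]), 'effort': array([-2.60962834e-04, -3.96846235e+01, -3.03852689e+01, -2.21835498e-04,
        9.70487046e-03, -1.49697065e-06]), 'tcp_pos': array([146.92478352, 606.6459588 , 229.94683869]), 'ee_rot': array([-1.79985614e+02,  1.37561654e-01,  7.63754028e+01]), 'wrist_force': array([ 0.60592345, -0.58691577, -0.40915702]), 'moment': array([-0.02181376, -0.00078966, -0.04467105]), 'grip_width': 85.54284528145034}
scene {'fx': 566.5437335353363, 'fy': 566.5437335353363, 'cx': 313.64124164661325, 'cy': 248.94089382747669, 'R': [[0.8986736390454058, -0.4383650910217318, 0.014890851500037832], [-0.3300620737267928, -0.6982250283401973, -0.6352486420973285], [0.2888679940250505, 0.5659663035665985, -0.772164118083134]], 't': [-472.00175933217827, 217.81974265866918, 1224.5116995382855]}
top {'fx': 570.9617115217187, 'fy': 570.9617115217187, 'cx': 
[... 588 characters left out ...]
89638, -83.12878264657184], [0.0007773706285948913, -0.3254219614003045, 0.9455685817185779, -142.88471312499118], [0.0, 0.0, 0.0, 1.0]]}
top ball_pot [(0.79, [194, 279, 46, 36]), (0.58, [205, 290, 11, 10])]
top tray []
top green_olive_pot [(0.83, [309, 209, 50, 52]), (0.29, [427, 257, 50, 49])]
top dark_olive_pot [(0.84, [428, 258, 53, 45]), (0.21, [208, 274, 13, 13])]
top cube_pot [(0.66, [428, 258, 52, 50]), (0.58, [385, 242, 53, 51])]
scene ball_pot [(0.72, [254, 199, 39, 45])]
scene tray [(0.89, [352, 294, 48, 123])]
scene green_olive_pot [(0.92, [345, 238, 33, 41]), (0.58, [357, 205, 32, 35])]
scene dark_olive_pot [(0.61, [359, 326, 34, 52])]
scene cube_pot [(0.76, [353, 293, 35, 47])]
```

View pics/top0.png

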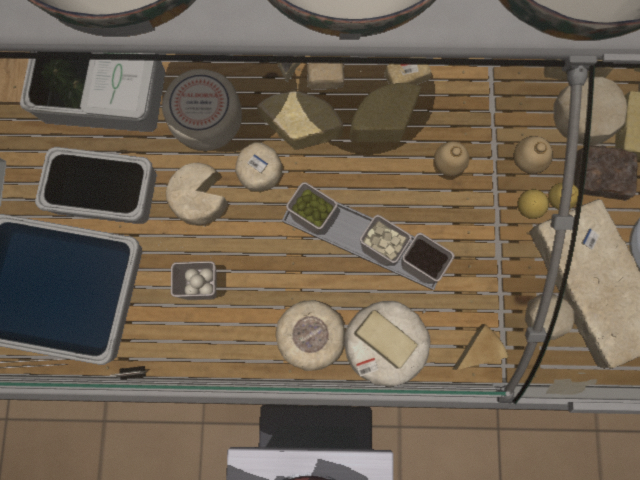

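View pics/scene0.png

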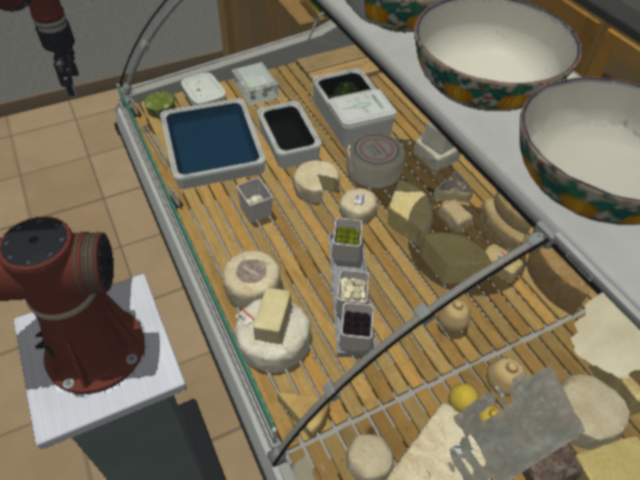

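View pics/wrist0.png

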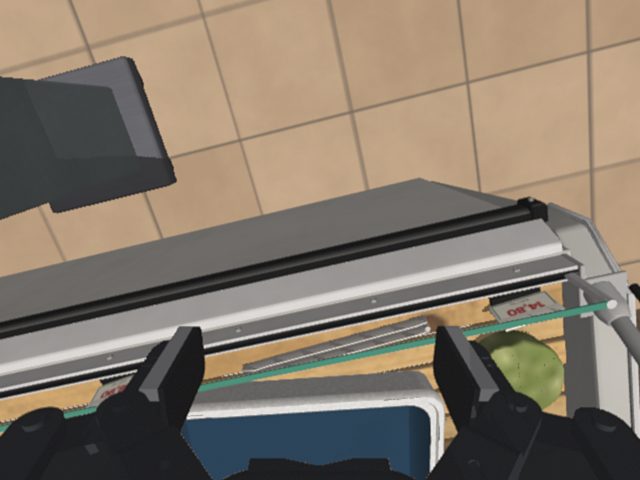

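```bash
python3 - <<'E'
import cv2
im=cv2.imread("pics/top0.png")
cv2.imwrite("pics/top0z.png",cv2.resize(im[170:320,150:480],(792,360),interpolation=cv2.INTER_CUBIC))
E
```

```text
(no output)
```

View pics/top0z.png

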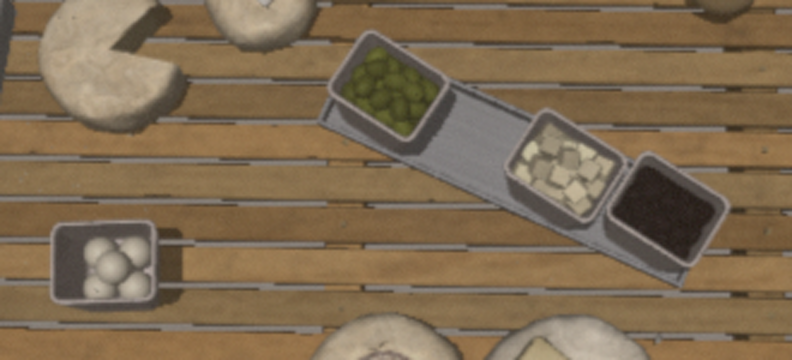

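```bash
cat > h.py <<'E'
import numpy as np, cv2
from scipy.optimize import minimize
from scipy.spatial.transform import Rotation as Ro
from station import *
def wcam(obs):
    c=get_calibration("wrist");T=np.eye(4);T[:3,:3]=Ro.from_euler('xyz',obs["ee_rot"],degrees=True).as_matrix();T[:3,3]=obs["tcp_pos"]
    M=np.linalg.inv(T@np.array(c["mount"]));return dict(fx=c["fx"],fy=c["fy"],cx=c["cx"],cy=c["cy"],R=M[:3,:3],t=M[:3,3])
def proj(c,X):
    p=np.asarray(X,float)@np.array(c["R"]).T+np.array(c["t"]);return np.c_[c["fx"]*p[:,0]/p[:,2]+c["cx"],c["fy"]*p[:,1]/p[:,2]+c["cy"]]
def unproj(c,u,v,z):
    R=np.array(c["R"]);d=R.T@np.array([(u-c["cx"])/c["fx"],(v-c["cy"])/c["fy"],1]);o=-R.T@np.array(c["t"]);return o+d*(z-o[2])/d[2]
PV=np.array([[sx*33,sy*y,z] for sx in(-1,1) for sy in(-1,1) for y,z in((31,0),(42,78))],float)
def potpts(x,y,yaw,z0): return PV@Ro.from_euler('z',yaw,degrees=True).as_matrix().T+[x,y,z0]
def fit(c,mask,x0,z0,n=3):
    # subpixel IoU in upscaled crop
    ys,xs=np.where(mask);a=max(xs.min()-12,0);b=max(ys.min()-12,0);S=4
    m=mask[b:ys.max()+12,a:xs.max()+12].astype(np.uint8)
    M=cv2.resize(m*255,None,fx=S,fy=S,interpolation=cv2.INTER_LINEAR)>127
    def f(p):
        q=(proj(c,potpts(p[0],p[1],p[2],z0))-[a-.5,b-.5])*S
        h=cv2.convexHull(q.astype(np.float32));im=np.zeros(M.shape,np.uint8);cv2.fillConvexPoly(im,np.round(h*16).astype(np.int32),1,shift=4)
        im=im>0;return 1-(im&M).sum()/(im|M).sum()
    best=None
    for dy in (0,-12,12):
        s=[x0[0],x0[1],x0[2]+dy];r=minimize(f,s,method='Nelder-Mead',options=dict(initial_simplex=[s,[s[0]+8,s[1],s[2]],[s[0],s[1]+8,s[2]],[s[0],s[1],s[2]+8]],xatol=.05,fatol=1e-4))
        if best is None or r.fun<best.fun:best=r
    return best.x,1-best.fun
E
python3 - <<'E'
from h import *
c=get_calibration("top");get_image("top")
print([k for k in globals() if 'grasp' in k])
for n,y0,z0 in(("ball_pot",0,0),("green_olive_pot",-28,3),("cube_pot",-28,3),("dark_olive_pot",-28,3)):
    for r in regions_of(n,"top")[:2]:
        e=r["extent"];p=unproj(c,e[0],e[1],50+z0)
        print(n,round(r["score"],2),np.round(p),fit(c,r["region"],[p[0],p[1],y0],z0))
for uv in((319+0,0),):pass
# tray corner px from zoom
for (u,v) in((320,122),(372,32),(683,286)):
    print(unproj(c,150+u/2.4,170+v/2.4,18))
print(get_obs()["t"])
E
```

```text
['grasp_offset']
ball_pot 0.9 [467. 234.  50.] (array([468.49203451, 231.23340351,   0.68001415]), np.float64(0.6128849557522124))
ball_pot 0.73 [643. 235.  50.] (array([636.46391592, 245.32932923,  27.59043302]), np.float64(0.6544313297400559))
green_olive_pot 0.65 [616.   9.  53.] (array([616.26565315,   7.13760598, -33.4605453 ]), np.float64(0.9300942549371634))
cube_pot 0.98 [ 554. -141.   53.] (array([ 553.06116769, -137.1216314 ,  -31.87915662]), np.float64(0.9494307466648041))
dark_olive_pot 0.68 [ 519. -223.   53.] (array([ 519.17380711, -217.70308147,  -30.64127523]), np.float64(0.9281548707684876))
[598.6894647   65.25776501  18.        ]
[679.50891338  22.65353879  18.        ]
[ 463.17715351 -241.64765378   18.        ]
0.9
```

```bash
python3 - <<'E'
from h import *
print(grasp_offset)
for yaw in(0,180,-180): print(yaw,solve_ik([468,232,60],[180,0,yaw]))
for yaw in(-23.3,156.7): print(yaw,solve_ik([585,-65,60],[180,0,yaw]), solve_ik([590,-50,290],[180,0,yaw]))
E
```

```text
18.700000000000003
0 [ 1.86674487e+01  1.25746989e+01  1.12877822e+02 -2.54444375e-14
  5.45474792e+01  1.86674487e+01]
180 None
-180 None
-23.3 [-1.31703297e+01  1.96001032e+01  1.03773638e+02 -2.54444375e-14
  5.66262587e+01  1.01296703e+01] [-1.16334029e+01  6.04197413e+00  9.33806042e+01 -2.54444375e-14
  8.05774216e+01  1.16665971e+01]
156.7 None None
```

```bash
python3 - <<'E'
from h import *
goto([468,262,230],[180,0,0]);wait(.2)
o=get_obs();im=get_image("wrist");cv2.imwrite("pics/w1.png",im[:,:,::-1]);np.save("w1.npy",[*o["tcp_pos"],*o["ee_rot"]])
c=wcam(o)
for r in regions_of("ball_pot","wrist")[:2]:
    p=unproj(c,*r["extent"][:2],50);print(r["score"],r["extent"],p,r["region"].sum(),fit(c,r["region"],[p[0],p[1],0],0));np.save("m1.npy",r["region"])
goto([592,-45,270],[180,0,-23.3]);wait(.2)
o=get_obs();im=get_image("wrist");cv2.imwrite("pics/w2.png",im[:,:,::-1]);np.save("w2.npy",[*o["tcp_pos"],*o["ee_rot"]])
c=wcam(o)
for n in("green_olive_pot","cube_pot","dark_olive_pot"):
  for r in regions_of(n,"wrist")[:1]:
    p=unproj(c,*r["extent"][:2],50);print(n,r["score"],r["extent"],p,fit(c,r["region"],[p[0],p[1],-23],3))
print(o["t"])
E
```

```text
0.74 [318.7, 257.2, 87.4, 106.8] [468.37443953 224.67471909  50.        ] 5960 (array([468.24425296, 228.42287047,   3.33854684]), np.float64(0.6421470365153321))
green_olive_pot 0.62 [327.2, 143.2, 92.8, 118.8] [620.36875364   2.24698155  50.        ] (array([616.28338992,   5.34396026, -32.30709033]), np.float64(0.9770833909938834))
cube_pot 0.62 [321.9, 306.9, 80.0, 106.7] [ 553.5911249  -142.55878798   50.        ] (array([ 551.8162795 , -138.96383122,  -32.13470622]), np.float64(0.9607116447762245))
dark_olive_pot 0.77 [318.8, 390.0, 76.3, 89.7] [ 511.13125583 -233.57435705   50.        ] (array([ 498.31341634, -252.45098133,  -30.91075439]), np.float64(0.7696419140171121))
4.3833
```

View pics/w1.png

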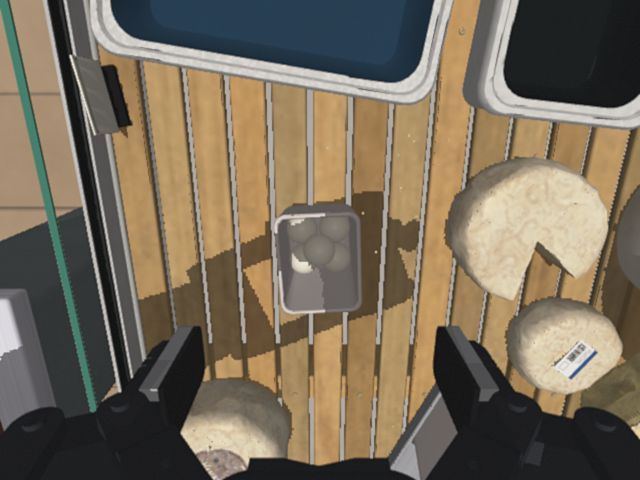

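View pics/w2.png

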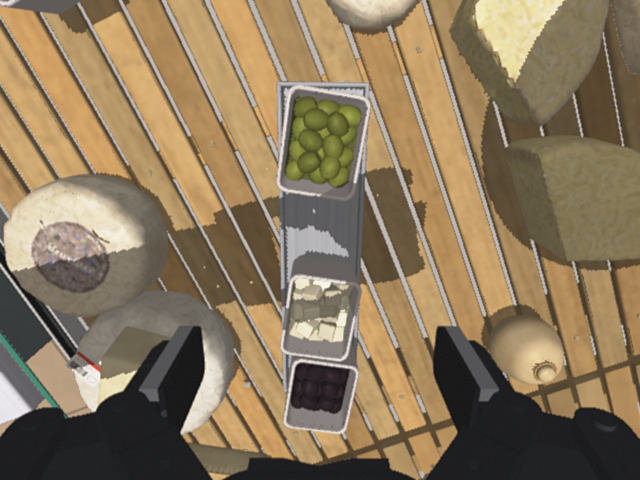

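```bash
python3 - <<'E'
import cv2,numpy as np
im=cv2.imread("pics/w2.png")
cv2.imwrite("pics/w2z.png",cv2.resize(im[70:270,240:400],(480,600),interpolation=cv2.INTER_CUBIC))
cv2.imwrite("pics/w2y.png",cv2.resize(im[250:450,240:400],(480,600),interpolation=cv2.INTER_CUBIC))
im=cv2.imread("pics/w1.png")
cv2.imwrite("pics/w1z.png",cv2.resize(im[190:330,240:400],(640,560),interpolation=cv2.INTER_CUBIC))
E
```

```text
(no output)
```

View pics/w2z.png

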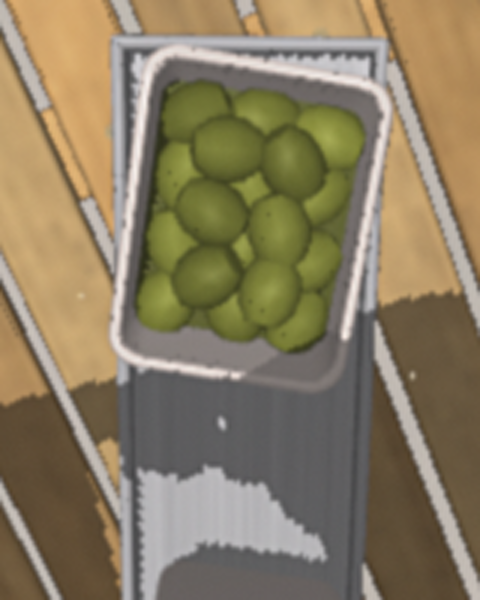

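View pics/w2y.png

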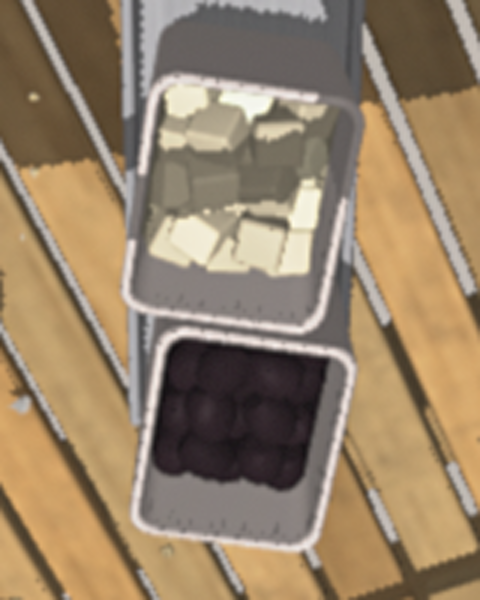

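View pics/w1z.png

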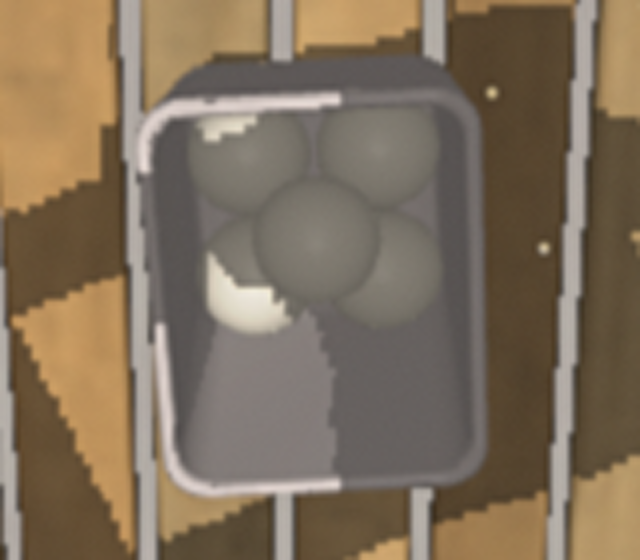

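```bash
python3 - <<'E'
from h import *
def cam(f):
    w=np.load(f);return wcam(dict(tcp_pos=w[:3],ee_rot=w[3:]))
c=cam("w2.npy")
U=lambda u,v,oy,z:unproj(c,240+u/3-.33,oy+v/3-.33,z)[:2]
L=[U(113,40,70,18),U(134,420,250,18)];R=[U(388,40,70,18),U(350,250,250,18)]
for a,b in(L,R):print(a,b,"yaw",np.degrees(np.arctan2(b[0]-a[0],-(b[1]-a[1]))), np.linalg.norm(a-b))
print("width top",np.linalg.norm(L[0]-R[0]))
for nm,q,oy in(("green",[(160,45),(392,90),(345,390),(112,360)],70),("cube",[(155,75),(362,102),(325,332),(122,305)],250),("dark",[(160,325),(355,352),(320,552),(132,528)],250)):
    P=np.array([U(*p,oy,81) for p in q]);print(nm,P.mean(0),np.degrees(np.arctan2(*( (P[0]+P[1]-P[2]-P[3])*[-1,1]))),np.linalg.norm(P-np.roll(P,-1,0),axis=1))
c=cam("w1.npy")
P=np.array([unproj(c,239.6+u/4,189.6+v/4,78)[:2] for u,v in[(138,100),(480,90),(487,488),(170,495)]])
d=P[0]+P[1]-P[2]-P[3];e=P[1]+P[2]-P[0]-P[3]
print("ball",P.mean(0),np.degrees(np.arctan2(-d[0],d[1])),np.degrees(np.arctan2(e[1],e[0])),np.linalg.norm(P-np.roll(P,-1,0),axis=1))
m=np.load("m1.npy").astype(np.uint8);ct=np.vstack(cv2.findContours(m,0,1)[0]);cv2.fillConvexPoly(m,cv2.convexHull(ct),1)
print(fit(c,m>0,[468,226,3],0))
E
```

```text
[598.97211066  66.25027217] [ 463.90681684 -240.71296638] yaw -23.749724190536966 335.3640759137797
[675.29624373  33.45084387] [ 569.75771502 -203.13236541] yaw -24.04139956961882 259.0559706946994
width top 83.07331572463396
green [617.51307173   4.38437576] -32.063024434293624 [60.38566157 79.1207211  65.08988072 82.22297006]
cube [ 553.25504132 -138.16474974] -30.86133457833555 [62.28380124 81.14199479 65.53601333 80.26701377]
dark [ 518.81048999 -219.27372529] -30.511930665592345 [63.5106585  81.87825219 65.28841899 81.97636647]
ball [469.00550825 228.98759321] 2.684345789478819 1.6066000501299733 [64.19270316 83.7342317  64.82866173 83.39020078]
(array([468.29186258, 228.78488152,   2.48336645]), np.float64(0.9643358569403672))
```

```bash
python3 - <<'E'
from h import *
x,y,yaw=468.4,228.9,2.2
goto([x,y,150],[180,0,yaw])
move_l([x,y,32],None,120)
print(get_obs()["tcp_pos"],get_obs()["wrist_force"])
grip(62,45)
o=get_obs();print(o["tcp_pos"],o["grip_width"],o["wrist_force"])
move_l([x,y,60],None,50)
o=get_obs();print(o["tcp_pos"],o["ee_rot"],o["grip_width"],o["wrist_force"],o["moment"],o["t"])
for n in("wrist","top","scene"):cv2.imwrite(f"pics/{n}3.png",get_image(n)[:,:,::-1])
E
python3 - <<'E'
import cv2
im=cv2.imread("pics/scene3.png")[120:300,180:420];cv2.imwrite("pics/scene3z.png",cv2.resize(im,(800,600)))
E
```

```text
[469.32529598 229.1757035   32.85214122] [ 0.40800978  0.1155051  -0.61623491]
[469.25623671 229.2522392   33.13272993] 65.91918607483153 [-1.33534667 -0.31121484  4.93086455]
[468.33039405 228.86150343  60.04861254] [-1.79999961e+02 -2.81792671e-03  2.19986861e+00] 65.43684621778618 [-0.38241515 -0.30210804 -2.15558884] [-0.01023637  0.01676851  0.0082121 ] 7.9667
```

View pics/wrist3.png

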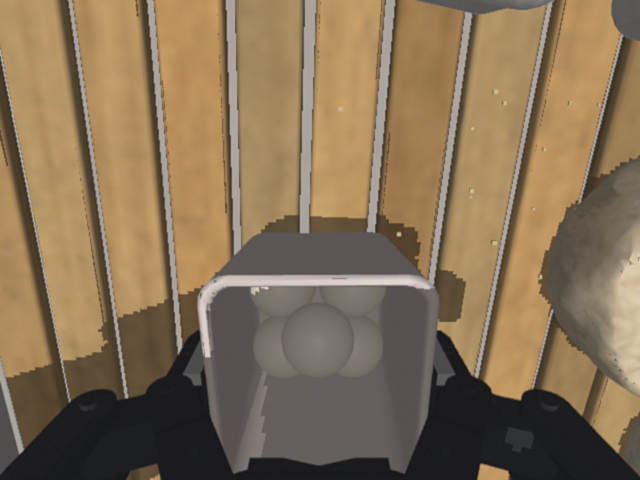

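View pics/scene3z.png

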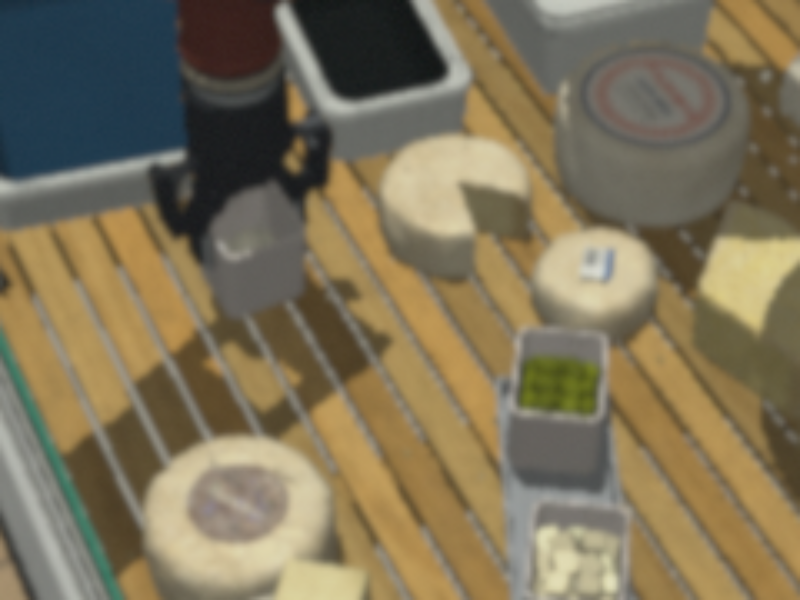

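```bash
python3 - <<'E'
from h import *
o=get_obs();c=wcam(o)
for u,v in((318,276),(205,285),(432,285)):
    d=unproj(c,u,v,105)[:2]-o["tcp_pos"][:2];a=np.radians(-2.2);print([d[0]*np.cos(a)-d[1]*np.sin(a),d[0]*np.sin(a)+d[1]*np.cos(a)])
move_l([468.4,228.9,155],None,100)
yw=-26.5;t=np.radians(-23.9);C=np.array([569.5,-102.7])
tp=lambda y:C+y*np.array([-np.sin(t),np.cos(t)])
p=tp(39);print(p)
move_l([*p,155],[180,0,yw],110);wait(.3)
o=get_obs();print(o["tcp_pos"],o["ee_rot"],o["wrist_force"],o["t"])
for n in("wrist","top","scene"):cv2.imwrite(f"pics/{n}4.png",get_image(n)[:,:,::-1])
c=get_calibration("top");get_image("top")
for n,z0 in (("green_olive_pot",3),("cube_pot",3)):
  for r in regions_of(n,"top")[:1]:
    q=unproj(c,*r["extent"][:2],z0+50);print(n,fit(c,r["region"],[q[0],q[1],-28],z0))
im=cv2.imread("pics/top4.png");cv2.imwrite("pics/top4z.png",cv2.resize(im[150:310,260:470],(788,600),interpolation=cv2.INTER_CUBIC))
im=cv2.imread("pics/scene4.png");cv2.imwrite("pics/scene4z.png",cv2.resize(im[150:390,250:450],(500,600),interpolation=cv2.INTER_CUBIC))
E
```

```text
[np.float64(0.7160907934330479), np.float64(41.78058054652558)]
[np.float64(-29.092555430197457), np.float64(39.21563217228023)]
[np.float64(30.748043706518164), np.float64(39.19098295600456)]
[585.30052188 -67.04409575]
[585.28251459 -66.99025806 155.0190025 ] [ 1.79999600e+02 -1.82557753e-03 -2.64961453e+01] [ 0.34204406  0.44282402 -2.90959002] 12.5583
green_olive_pot (array([666.23496818,  12.69326516, -92.94406538]), np.float64(0.14911804613297153))
cube_pot (array([ 529.23900485, -158.24146324,   55.18789933]), np.float64(0.3915766651945236))
```

View pics/wrist4.png

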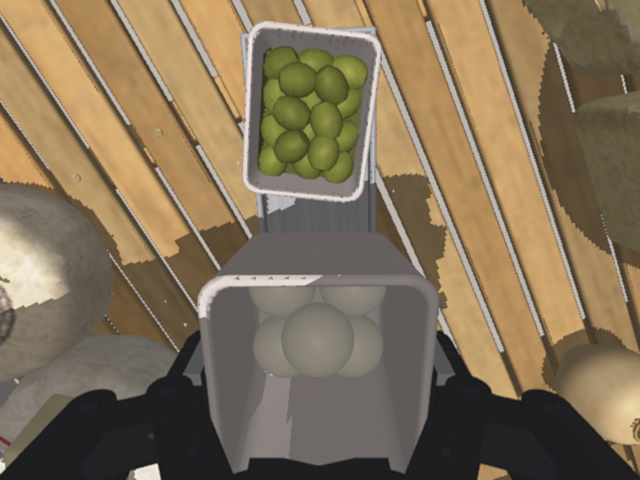

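View pics/top4z.png

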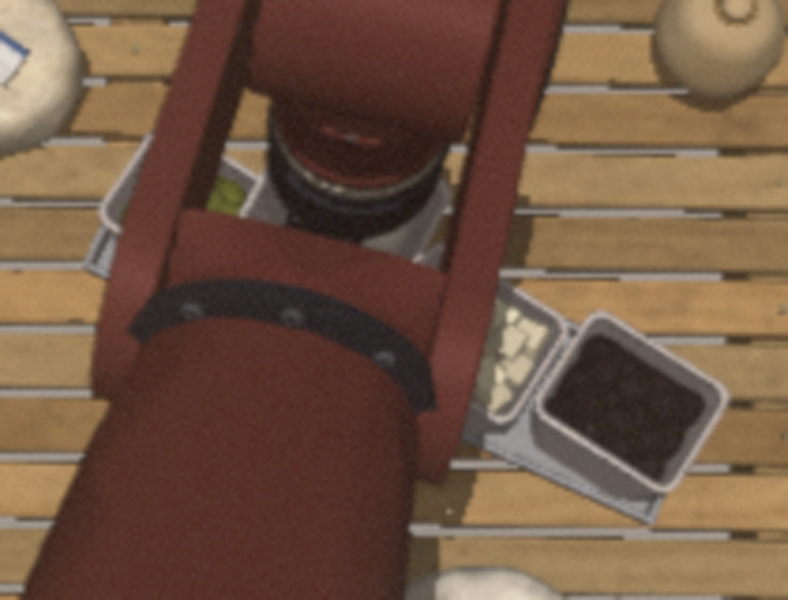

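View pics/scene4z.png

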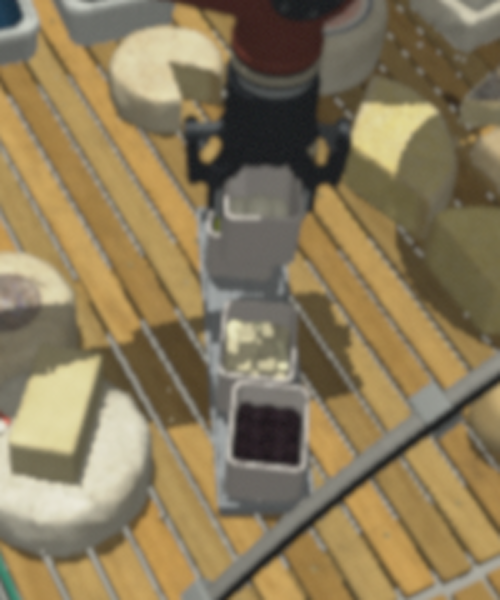

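```bash
cat > ins.py <<'E'
from h import *
yw=-26.5;t=np.radians(-23.9);C=np.array([569.5,-102.7]);a=np.array([-np.sin(t),np.cos(t)]);b=np.array([np.cos(t),np.sin(t)])
tp=lambda y:C+y*a
def rep(h,o):
    d=o["tcp_pos"][:2]-C;f=o["wrist_force"];print(f"h{h} z{o['tcp_pos'][2]:.1f} y{d@a:.1f} x{d@b:.1f} Frow{f[:2]@a:.1f} Fx{f[:2]@b:.1f} Fz{f[2]:.1f} M{np.round(o['moment'],2)} t{o['t']:.1f}")
def go(hs,ys,lim=15,sp=30):
    for h,y in zip(hs,ys):
        move_l([*tp(y),h+36.1],[180,0,yw],sp);o=get_obs();rep(h,o)
        if abs(o["wrist_force"][2]+2.9)>lim or np.linalg.norm(o["wrist_force"][:2])>lim: print("STOP");break
E
python3 - <<'E'
from ins import *
go([85],[39],15,60)
go([72,64,56,50,44],[39]*5,8)
cv2.imwrite("pics/wrist5.png",get_image("wrist")[:,:,::-1]);cv2.imwrite("pics/scene5.png",cv2.resize(get_image("scene")[150:390,250:450,::-1],(500,600),interpolation=cv2.INTER_CUBIC))
E
```

```text
h85 z121.0 y39.0 x0.1 Frow-0.2 Fx0.2 Fz-2.6 M[ 0.03  0.04 -0.01] t13.6
h72 z107.9 y39.0 x-0.1 Frow-0.1 Fx-1.1 Fz-2.9 M[-0.03 -0.02 -0.04] t14.2
h64 z99.7 y38.9 x-0.3 Frow0.0 Fx0.3 Fz-2.4 M[ 0.04 -0.02  0.02] t14.6
h56 z91.7 y38.9 x-0.3 Frow-0.2 Fx0.7 Fz-2.9 M[-0.07  0.02 -0.04] t15.0
h50 z85.7 y38.9 x-0.3 Frow-0.4 Fx0.5 Fz-3.4 M[ 0.    0.02 -0.05] t15.3
h44 z79.6 y38.9 x-0.4 Frow-0.6 Fx0.2 Fz-3.2 M[-0.01  0.02 -0.05] t15.7
```

View pics/wrist5.png

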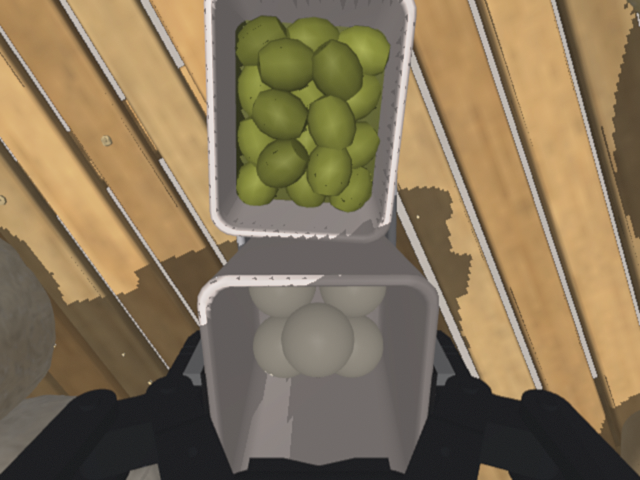

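View pics/scene5.png

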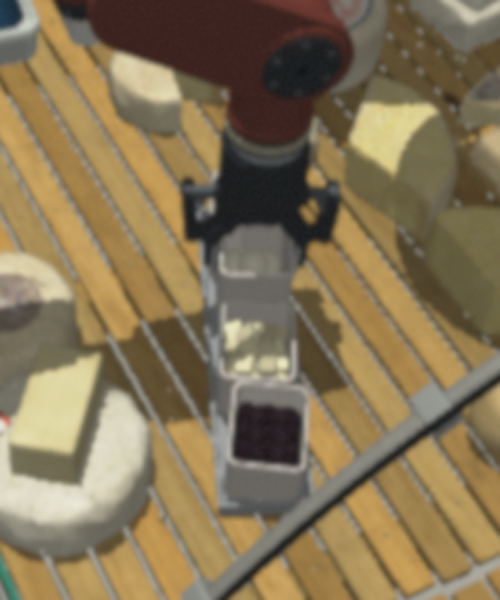

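The pot's foot is between its neighbours with no contact force yet, and the green pot's rim just clears it at about row 235. I'll keep going down, drifting towards +y.

```bash
python3 - <<'E'
from ins import *
hs=[40,36,32,28,24,20,16,12];go(hs,[39+3*(44-h)/44 for h in hs],14,25)
cv2.imwrite("pics/wrist6.png",get_image("wrist")[:,:,::-1]);cv2.imwrite("pics/scene6.png",cv2.resize(get_image("scene")[150:390,250:450,::-1],(500,600),interpolation=cv2.INTER_CUBIC))
E
```

```text
h40 z75.9 y39.2 x-0.1 Frow-0.5 Fx0.6 Fz-3.8 M[-0.11 -0.01 -0.06] t16.1
h36 z71.8 y39.5 x-0.2 Frow-0.3 Fx1.1 Fz-3.4 M[-0.09 -0.04 -0.05] t16.4
h32 z67.7 y39.8 x-0.3 Frow-0.7 Fx-0.5 Fz-3.7 M[-0.09 -0.03 -0.07] t16.7
h28 z63.8 y40.0 x-0.2 Frow-1.2 Fx0.5 Fz-2.9 M[-0.17 -0.04 -0.01] t17.0
h24 z59.8 y40.3 x-0.1 Frow-0.9 Fx0.2 Fz-2.1 M[-0.21 -0.02 -0.06] t17.3
h20 z55.7 y40.7 x-0.2 Frow-0.6 Fx0.9 Fz-2.6 M[-0.21 -0.06 -0.06] t17.6
h16 z51.8 y41.0 x-0.1 Frow-1.0 Fx0.8 Fz-3.8 M[-0.08 -0.09 -0.04] t17.9
h12 z47.8 y41.4 x-0.0 Frow0.3 Fx1.7 Fz-2.9 M[-0.01 -0.16 -0.02] t18.3
```

View pics/wrist6.png

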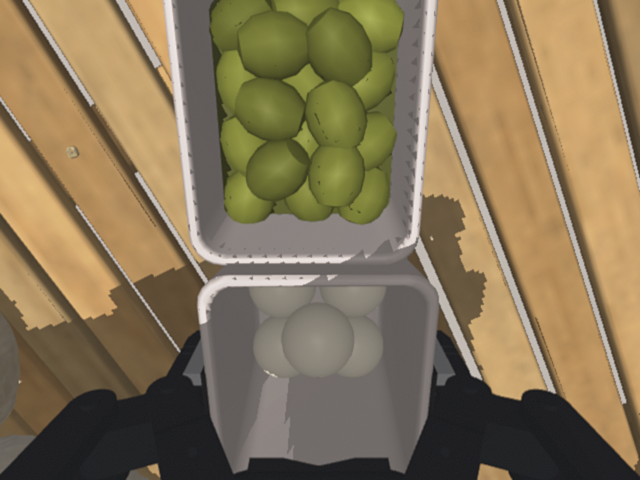

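View pics/scene6.png

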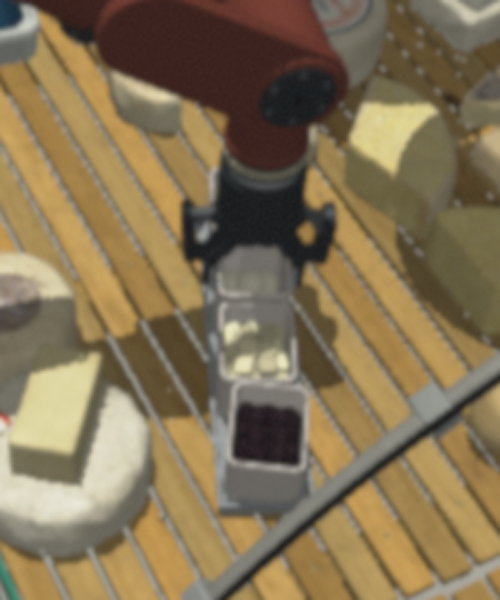

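```bash
python3 - <<'E'
from ins import *
hs=[9,6,4,2.5,1.5,0.8,0.2,-0.4];go(hs,[39+3*(44-h)/44 for h in hs],9,20)
cv2.imwrite("pics/wrist7.png",get_image("wrist")[:,:,::-1]);cv2.imwrite("pics/scene7.png",cv2.resize(get_image("scene")[150:390,250:450,::-1],(500,600),interpolation=cv2.INTER_CUBIC))
E
```

```text
h9 z45.1 y41.7 x0.2 Frow1.6 Fx0.5 Fz-1.2 M[ 0.13 -0.17 -0.06] t18.7
h6 z42.1 y41.9 x0.3 Frow2.5 Fx0.8 Fz-0.6 M[ 0.17 -0.22 -0.07] t19.0
h4 z40.0 y41.8 x0.1 Frow2.7 Fx2.0 Fz-1.6 M[ 0.15 -0.22 -0.07] t19.2
h2.5 z38.5 y41.9 x0.0 Frow1.4 Fx1.1 Fz-1.0 M[ 0.15 -0.23 -0.09] t19.5
h1.5 z37.5 y41.9 x-0.1 Frow2.3 Fx1.3 Fz0.8 M[ 0.13 -0.19 -0.05] t19.7
h0.8 z36.9 y41.9 x-0.0 Frow2.1 Fx0.7 Fz0.6 M[ 0.2  -0.1  -0.06] t20.0
h0.2 z36.2 y42.0 x-0.1 Frow2.5 Fx0.3 Fz0.4 M[ 0.14 -0.14 -0.04] t20.2
h-0.4 z36.2 y42.0 x-0.0 Frow1.1 Fx-2.8 Fz5.1 M[ 0.19  0.18 -0.08] t20.5
```

View pics/wrist7.png

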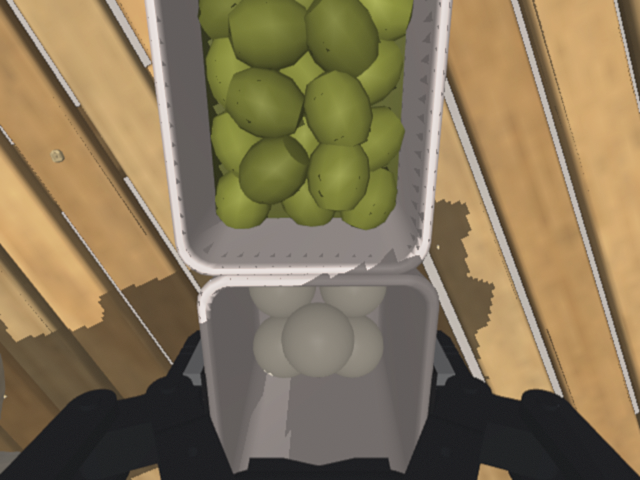

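View pics/scene7.png

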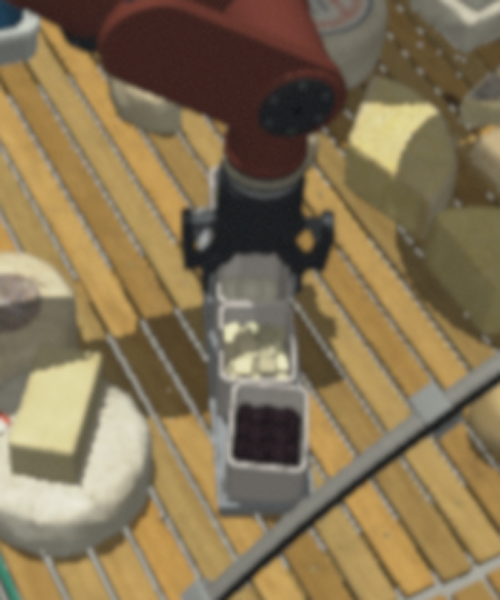

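```bash
python3 - <<'E'
from ins import *
grip(80);o=get_obs();print(o["grip_width"]);rep(0,o)
p=tp(42)
move_l([*p,125],None,60)
move_l([*tp(70),270],None,150);wait(.2)
o=get_obs();cv2.imwrite("pics/w8.png",get_image("wrist")[:,:,::-1]);c=wcam(o)
for n in("ball_pot","green_olive_pot","cube_pot","dark_olive_pot"):
  for r in regions_of(n,"wrist")[:1]:
    m=r["region"].astype(np.uint8);ct=np.vstack(cv2.findContours(m,0,1)[0]);cv2.fillConvexPoly(m,cv2.convexHull(ct),1)
    q=unproj(c,*r["extent"][:2],50);f,s=fit(c,m>0,[q[0],q[1],-25],3);d=f[:2]-C;print(n,np.round(r["score"],2),"x%.1f y%.1f yaw%.1f iou%.2f"%(d@b,d@a,f[2]+23.9,s))
print(o["t"])
E
```

```text
79.97512249086384
h0 z35.1 y41.7 x-0.4 Frow-0.2 Fx0.2 Fz-0.2 M[ 0.03  0.03 -0.01] t20.9
ball_pot 0.59 x0.2 y38.2 yaw-2.5 iou0.94
green_olive_pot 0.76 x0.1 y126.3 yaw-2.3 iou0.97
cube_pot 0.92 x-2.5 y-42.3 yaw-2.9 iou0.85
dark_olive_pot 0.96 x-3.2 y-156.8 yaw-9.0 iou0.78
23.8333
```

View pics/w8.png

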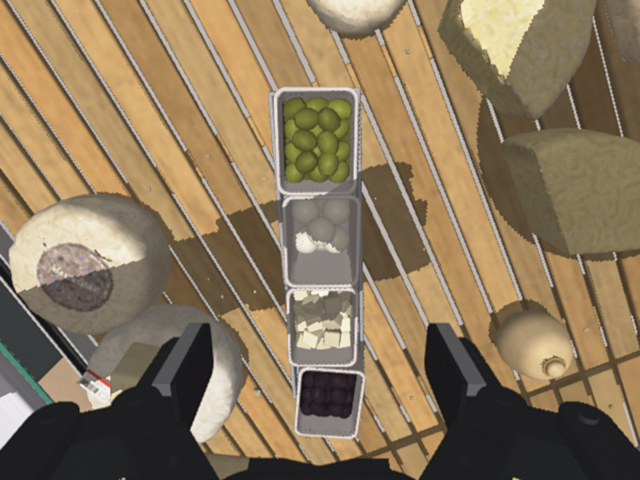

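```bash
python3 - <<'E'
from ins import *
goto([470,260,270],[180,0,0]);wait(.1)
im=get_image("top");cv2.imwrite("pics/top9.png",cv2.resize(im[170:310,260:470,::-1],(800,533),interpolation=cv2.INTER_CUBIC));c=get_calibration("top")
for n in("ball_pot","green_olive_pot","cube_pot","dark_olive_pot"):
  for r in regions_of(n,"top")[:1]:
    m=r["region"].astype(np.uint8);ct=np.vstack(cv2.findContours(m,0,1)[0]);cv2.fillConvexPoly(m,cv2.convexHull(ct),1)
    q=unproj(c,*r["extent"][:2],50);f,s=fit(c,m>0,[q[0],q[1],-25],3);d=f[:2]-C;print(n,np.round(r["score"],2),"x%.1f y%.1f yaw%.1f iou%.2f"%(d@b,d@a,f[2]+23.9,s))
cv2.imwrite("pics/scene9.png",cv2.resize(get_image("scene")[150:390,250:450,::-1],(500,600),interpolation=cv2.INTER_CUBIC))
print(get_obs()["t"])
E
```

```text
ball_pot 0.59 x1.0 y43.7 yaw-1.7 iou0.94
green_olive_pot 0.65 x0.4 y127.7 yaw-3.7 iou0.96
cube_pot 0.91 x-2.3 y-40.1 yaw-2.4 iou0.95
dark_olive_pot 0.67 x0.1 y-125.7 yaw-6.7 iou0.94
25.7167
```

View pics/top9.png

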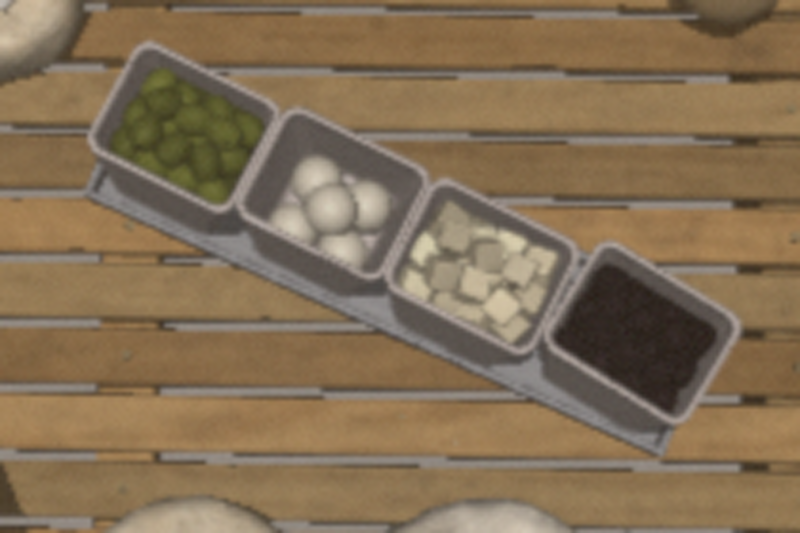

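View pics/scene9.png

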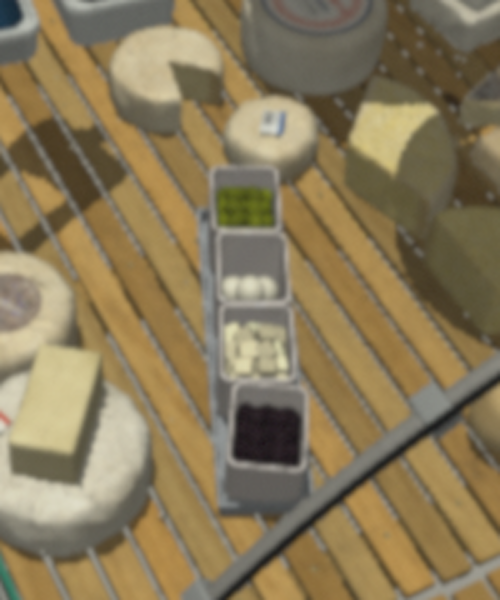

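```bash
python3 - <<'E'
from station import *
sign_off();print(get_obs()["t"])
E
```

```text
the job is handed in; nothing more can be done
the job is handed in; nothing more can be done
```

I put the ball pot back in the gap, eased it down slowly until it touched the tray floor, let go, backed the arm away and handed the job in. The clock read 25.7 s of the 42 s allowed at my last check, and the hand-in reported no verdict.

**How it went in:** I gripped the pot by its upright front and back and lowered it in small steps at 20–30 mm/s. Sideways force stayed at about 3 N or less. Floor contact came at the expected height, with about 8 N above the weight of the pot.

**Last checks, from the top camera:**

| Pot | Off the middle line (mm) | Along the row (mm) | Twist (°) |
|---|---|---|---|
| Ball pot | 1.0 | 43.7 | -1.7 |
| Green olives | 0.4 | 127.7 | -3.7 |
| Cheese cubes | -2.3 | -40.1 | -2.4 |
| Dark olives | 0.1 | -125.7 | -6.7 |

All five balls are still in the pot. The four pots look upright and on the floor, and the cheeses near the tray look untouched. I judged tilt and the cheeses by eye and did not measure them.

**Disagreements:**
- **Ball pot:** the wrist camera put it at 38.2 mm along the row, about 5 mm from the top camera's figure. Both are within the 25–60 mm allowed.
- **Dark olive pot:** the wrist camera's fit was unreliable (overlap with the pot shape only 0.78, and it placed the pot at -156.8 mm along the row), so I used the top view.

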